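Slide the vial tray home and lock it

TASK

The loaded tray stands out in front of the autosampler: push it fully home with its bottles still standing on it, then lock it there with the weighted lever beside it. The lever locks the tray at one of its two ends and frees it at the other, but nothing shows which, and the tray may be locked now: try the tray gently to find out, and never force it. Leave the lever at the end that locks, the tray fully in, and the other things on the bench where they are.

Things in the scene. Friction and masses are not known exactly. Their poses are not given: they have to be found in the camera images.
- sampler: compact autosampler, fixed: white housing (x -130 to 130, y 30 to 340 mm, 232 mm tall; clear bottles on top to 362 mm), its mouth facing -y; before the mouth a low deck (y -240 to 30 mm) with side rails 50 mm tall out to x = -79 and 79 mm. Origin on the bench, mid-width of the deck. Its +y is the way the tray slides home, its -x the side towards the robot, z up
- tray (a joint): how far the sliding tray is in, m: 0 as it starts (fully out), 0.12 = fully home against its stop. About 2 N of friction, no spring: it stays where left. Locked, it gives only about 5 mm either when out or when home, then stops dead. With the tray midway, tipping the lever to its locking end only blocks the tray short of home
- tray_push (a point): centre of the outer (-y) face of the tray's upright black push plate, 80 mm above the bench, in the sampler's frame at x = 0, y = -212 mm (tray out) to -92 mm (home). Plate 110 mm wide along x, 8 mm thick, top edge 106 mm above the bench. Tray 132 x 160 mm, floor 55 mm and rim 71 mm above the bench
- lever (a joint): angle of the weighted lock lever, rad: 0.7 = tipped fully to the sampler's +y (to the housing), -0.7 = fully to -y, 0 = upright. It rests only at these ends: pushed past upright it falls over by itself; under 3 N at the knob. It starts at either end. One end locks the tray by a hidden bolt, the other frees it; which is which differs each time and cannot be seen
- lever_knob (a point): centre of the lever's knob: dark steel cylinder, 28 mm across, 34 mm long, lying along the sampler's x, on a 10 mm rod, 75 mm from the pivot. Pivot at x -116, y -130, z 60 mm in the sampler's frame, on a grey pedestal 46 mm tall with steel cheeks to 71 mm. Knob centre at the ends 48 mm either side (y) of the pivot and 117 mm high; upright 135 mm high
- vial0: amber glass bottle with a white cap, 28 mm across, 60 mm tall, about 50 g, standing loose on the tray floor (nothing holds it upright); origin under its centre, z along its height
- vial1: amber glass bottle with a white cap, 28 mm across, 60 mm tall, about 50 g, standing loose on the tray floor (nothing holds it upright); origin under its centre, z along its height
- vial2: amber glass bottle with a white cap, 28 mm across, 60 mm tall, about 50 g, standing loose on the tray floor (nothing holds it upright); origin under its centre, z along its height
- tip_box: closed blue pipette-tip box, 120 x 85 x 60 mm, origin under its centre
- beaker: clear beaker, 64 mm across, 80 mm tall, origin under its centre
- wash_bottle: white wash bottle, 64 mm across, 160 mm tall, origin under its centre
- vial_rack: empty white vial rack, 90 x 140 x 30 mm, origin under its centre
- screwdriver: screwdriver lying on the bench, its long axis along its own x
- cap_tin: flat round tin, 60 mm across, 30 mm tall, on the bench at the far side of the deck, origin under its centre
- reagent_jar: amber jar with a white cap, 52 mm across, 75 mm tall, on the bench at the robot's side of the sampler, origin under its centre

How it is judged:
By the outcome, as a careful person would: the job done as asked, in the order asked, and still so for the second after the job is handed in, with the robot touching nothing.
It also fails if it takes over 64 s, if anything falls off the work surface, if the arm or the gripper's body presses on something with over 40 N, if the wrist force passes 120 N, or if a joint passes its speed limit or range.

ROBOT

A 7-joint arm with a two-finger parallel gripper is mounted at the origin on the work surface. World frame = base frame: x ahead of the robot, y to its left, z up, the work surface at z = 0. Lengths are in m, angles in rad, forces in N, time in s.
With the tool pointing down it reaches from about 0.4 to 0.85 m from the base axis. Payload 6.9 kg.
Tool frame: the origin (TCP) lies midway between the tips of the shut fingers; the grasp point (between the pads) lies behind it (ctrl.pinch_z is the z of the grasp point in the tool frame, in m); z points along the fingers, y is the direction in which the jaws open and shut (so a half turn about z gives the same grasp; the last joint's range is limited). The gripper opens to 85 mm and grips with 20 to 120 N. Pads are 22 mm wide; open, the fingers measure 114 mm over their backs; the gripper's body (76 mm by 85 mm) begins 54 mm behind the grasp point. The pads swing forward as they close: fully open they stand 13 mm farther back than shut.
Start: joints at [1.446, 0.507, -0.238, 1.5, 0.126, 1.149, -0.155], TCP at [0.143, -0.608, 0.231] pointing down, gripper open.
Joint ranges: [-3.08, 3.08], [-0.24, 2.05], [-1.43, 1.35], [0, 2.5], [-1.52, 4.66], [0.17, 1.96], [-2.89, 2.89]. Speed limits (rad/s): [2.39, 2.39, 3.14, 3.14, 3.14, 3.14, 3.14].

INTERFACE

Orientations are given as a unit quaternion [w, x, y, z].
In Python, from station import ctrl, get_state, vision, ticket, models gives the robot as it stands. Calls block until the motion is done:
- ctrl.movep(position, orientation): joint-space move of the TCP to a pose.
- ctrl.movel(position, frame=None, max_speed=0.15): straight line of the TCP; frame=None keeps the orientation; max_speed is the mean speed in m/s.
- ctrl.set_joints(angles): joint-space move.
- ctrl.ungrasp() and ctrl.close_gripper(force=None): open the fingers fully, or close them until they stop; force is the grip in N (None keeps the last).
- ctrl.pause(seconds).
- ctrl.ik(position, orientation): joint angles nearest the present ones, or None.
- get_state(): the state.
- vision.grab_frame(name): name is "scene" or "top"; returns (picture, depth): 480x640x3 uint8, blue, green, red; 480x640 float32, m along the optical axis (not along the pixel's ray), 0 where there is no reading.
- vision.camera_info(name): a dict with "mtx" (3x3 intrinsics, pixels), "R" (3x3) and "t" (3): a world point X has camera coordinates R X + t. Camera axes: x right, y down, z forward; pixel columns grow to the right and rows downward; lengths in m; the calibration is good to about 2 mm. A picture is of the moment at which its call begins. camera_info takes no time and is no camera call.
A pose or a line that the arm cannot do raises ctrl.Unreachable and nothing moves.
- ticket.close_job(): hands the job in, once; it reports no verdict.
Trained networks look in the newest picture that a camera, given by its name, has taken for a name from the list of things; names that differ only in an ending like _2 or _b are one class to them, and where a whole thing is asked for, a point or a joint stands for the part that bears it (a point fixed in the world has none). Each returns a list of dicts, best first, with "p" (0 to 1); they miss things now and then, are a little off and sometimes report something else, mostly with a low value. They report only what shows in the picture. A call takes as long as a camera call.
- models.recognise(camera, target): "point" ([column, row] in pixels, amid what is visible of it).
- models.masks_of(camera, target): "mask" (480x640 bool, what is visible of it) and "point" ([column, row] in pixels, amid what is visible of it).
The state is a dict: "time": time; "qpos": joint angles; "qd": joint speeds; "tau": joint torques, N m; "tcp_pos": TCP position; "eef_rot": TCP orientation; "contact_force": force on the tool from outside, world axes, zero at the start; "wrist_torque": the same for the moment, N m; "width": finger opening in m.
Only numpy, scipy, OpenCV 4.12 (cv2) and the standard library are available. Lean on these libraries where they do the work, as an engineer would, in place of code of your own. Each camera call takes 0.05 s, during which the arm holds its last target. There are 200 camera calls.

## Working session

There is one attempt and no reset: what is moved stays moved. The work goes in short steps, each a Python script; the robot and the scene stay as the last script left them, time stands still between calls to the robot, and variables do not carry over. Pictures are saved under pics/ and viewed, about 8 in all and at most 12, crops included, and the job is handed in when it is done.

```bash
ls; mkdir -p pics; python3 - <<'E'
from station import ctrl,get_state,vision,models
import cv2,numpy as np
for n in("scene","top"):
    im,d=vision.grab_frame(n); cv2.imwrite(f"pics/{n}0.png",im); np.save(f"pics/{n}0.npy",d)
    i=vision.camera_info(n); print(n,i["mtx"].tolist(),np.round(-i["R"].T@i["t"],3),np.round(i["R"],3).tolist())
    for t in("lever_knob","tray_push","sampler","vial0","lever","reagent_jar","cap_tin"):
        r=models.recognise(n,t); print(t,[(np.round(q["point"]).tolist(),round(q["p"],2)) for q in r[:4]])
s=get_state();print(s["time"],s["contact_force"],s["eef_rot"],ctrl.pinch_z)
E
```

```text
pics
scene [[447.884657348069, 0.0, 318.6912162462627], [0.0, 447.884657348069, 238.7491911225063], [0.0, 0.0, 1.0]] [ 1.266 -0.254  0.67 ] [[0.258, 0.966, 0.015], [0.589, -0.145, -0.795], [-0.766, 0.214, -0.606]]
lever_knob [([317.0, 217.0], 0.67), ([333.0, 265.0], 0.48)]
tray_push [([307.0, 271.0], 0.68)]
sampler []
vial0 [([334.0, 266.0], 0.75), ([296.0, 264.0], 0.75), ([320.0, 245.0], 0.72)]
lever [([316.0, 216.0], 0.85), ([348.0, 326.0], 0.65)]
reagent_jar [([360.0, 212.0], 0.66), ([310.0, 274.0], 0.48)]
cap_tin [([347.0, 326.0], 0.85)]
top [[487.3230232161315, 0.0, 311.82956999320186], [0.0, 487.3230232161315, 235.32060052399765], [0.0, 0.0, 1.0]] [ 0.331 -0.084  1.333] [[0.023, -1.0, -0.002], [-0.985, -0.022, -0.172], [0.172, 0.006, -0.985]]
lever_knob [([294.0, 264.0], 0.58), ([395.0, 316.0], 0.56)]
tray_push [([311.0, 220.0], 0.79)]
sampler [([207.0, 222.0], 0.75)]
vial0 [([323.0, 226.0], 0.58), ([295.0, 234.0], 0.57)]
lever [([456.0, 242.0], 0.25)]
reagent_jar [([233.0, 301.0], 0.79)]
cap_tin [([298.0, 182.0], 0.98), ([313.0, 221.0], 0.58)]
0.8 [-0.40072638 -0.31017847 -1.37515927] [-3.52649077e-05  9.93353715e-01  1.15101679e-01 -5.47388237e-06] -0.0187
```

View pics/scene0.png

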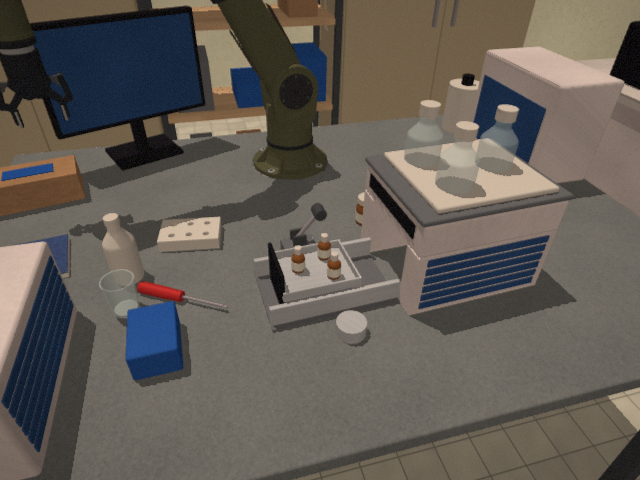

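View pics/top0.png

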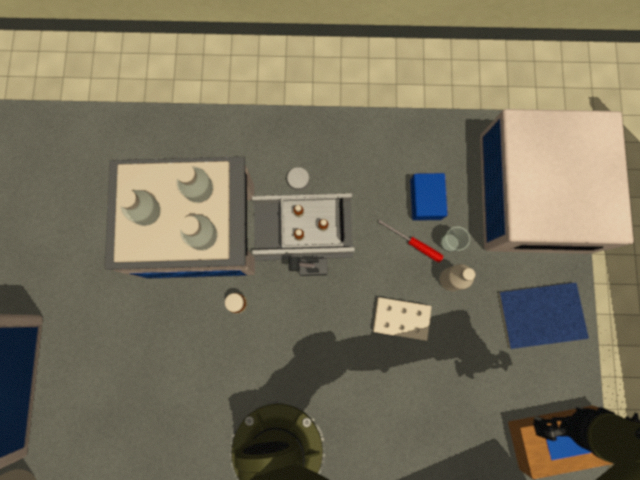

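The scene picture shows the sampler on the right with its mouth to the left, the push plate at about (275,270), three bottles upright on the tray, and the knob at (318,212) leaning towards the housing (+y). In the top picture the deck spans columns 251–352 and rows 195–253, and the lever is at about (310,265). Next I fit the sampler pose from depth.

```bash
cat > h.py <<'E'
import numpy as np,cv2
from station import ctrl,get_state,vision,models
def cloud(n,d):
    i=vision.camera_info(n);K=i["mtx"];v,u=np.mgrid[:480,:640]
    p=np.stack([(u-K[0][2])/K[0][0]*d,(v-K[1][2])/K[1][1]*d,d],-1)
    w=(p-np.array(i["t"]))@np.array(i["R"]); w[d<=0]=np.nan
    return w
E
python3 - <<'E'
from h import *
w=cloud("top",np.load("pics/top0.npy")); s=cloud("scene",np.load("pics/scene0.npy"))
def rect(w,r0,r1,c0,c1,z0,z1):
    q=w[r0:r1,c0:c1].reshape(-1,3); q=q[(q[:,2]>z0)&(q[:,2]<z1)]
    m=np.zeros((1000,1000),np.uint8); ij=np.round(q[:,:2]*1000+[0,500]).astype(int)
    r=cv2.minAreaRect(q[:,:2].astype(np.float32)*1000); print(len(q),r,np.median(q[:,2])); print(cv2.boxPoints(r).round().tolist())
rect(w,140,290,95,252,.222,.242)
rect(w,185,258,254,360,.044,.056)
rect(w,190,258,336,360,.095,.112)   # plate top
q=s[195:232,295:330].reshape(-1,3)
k=q[(q[:,2]>.1)&(q[:,2]<.15)];print("knob scene",len(k),k.mean(0),k.min(0),k.max(0))
q=w[250:285,280:335].reshape(-1,3)
k=q[(q[:,2]>.1)&(q[:,2]<.15)];print("knob top",len(k),k.mean(0) if len(k) else 0)
k=q[(q[:,2]>.04)];print("lever top",len(k),k.min(0),k.max(0))
E
```

```text
4618 ((573.1182861328125, 239.71328735351562), (261.6802978515625, 320.55242919921875), 2.903256416320801) 0.2333718209205869
[[434.0, 393.0], [451.0, 73.0], [712.0, 86.0], [696.0, 406.0]]
1781 ((587.7723388671875, -52.54539489746094), (159.40872192382812, 263.9426574707031), 2.837209939956665) 0.053301743586982635
[[502.0, 75.0], [515.0, -188.0], [674.0, -180.0], [661.0, 83.0]]
134 ((591.6219482421875, -152.69383239746094), (108.08629608154297, 8.245481491088867), 2.7306699752807617) 0.10609136276554447
[[537.0, -151.0], [538.0, -159.0], [646.0, -154.0], [645.0, -146.0]]
knob scene 227 [ 0.47910756 -0.03774822  0.12182052] [ 0.45527406 -0.05563644  0.10066915] [ 0.49216241 -0.02068591  0.13285128]
knob top 166 [ 0.46941339 -0.03370969  0.12746783]
lever top 778 [ 0.45130409 -0.13701763  0.04013293] [0.51693961 0.00651178 0.13950074]
```

```bash
cat >> h.py <<'E'
yaw=np.deg2rad(2.83); X=np.array([np.cos(yaw),np.sin(yaw)]); Y=np.array([-X[1],X[0]]); O=np.array([.582,.0545])
def S(x,y,z): return np.r_[O+X*x+Y*y,z]
def Sinv(p): d=np.array(p[:2])-O; return d@X,d@Y
def Q(s): a=yaw+s*np.pi/2; return np.array([0,np.cos(a/2),np.sin(a/2),0])
def fy(): return float(np.array(get_state()["contact_force"])[:2]@Y)
def push(x,z,y0,y1,step,speed,lim,f0):
    """step along sampler y until the opposing force exceeds lim; returns y and log"""
    n=int(np.ceil(abs(y1-y0)/step)); log=[]
    for y in np.linspace(y0,y1,n+1)[1:]:
        ctrl.movel(S(x,y,z),max_speed=speed); f=fy()-f0; ty=Sinv(get_state()["tcp_pos"])[1]
        log.append((round(ty*1e3,1),round(f,1)))
        if abs(f)>lim: break
    return y,log
E
python3 - <<'E'
from h import *
for s in(1,-1):
    for p in (S(0,-.24,.35),S(0,-.24,.08),S(0,-.1,.08),S(-.116,-.046,.112)):
        j=ctrl.ik(p,Q(s)); print(s,None if j is None else np.round(j,2))
ctrl.close_gripper(20)
s=1 if ctrl.ik(S(0,-.24,.35),Q(1)) is not None else -1
j1,j2=[ctrl.ik(S(0,-.24,.35),Q(k)) for k in(1,-1)]
q=np.array(get_state()["qpos"])
s=1 if j2 is None or (j1 is not None and np.abs(j1-q).max()<=np.abs(j2-q).max()) else -1
print("use",s)
t=get_state()["time"];ctrl.movep(S(0,-.24,.35),Q(s));print(get_state()["time"]-t)
ctrl.movel(S(0,-.24,.078),max_speed=.15);st=get_state();print(st["time"],fy(),Sinv(st["tcp_pos"]),st["tcp_pos"])
im,d=vision.grab_frame("scene");cv2.imwrite("pics/scene1.png",cv2.resize(im[150:350,200:450],None,fx=3,fy=3))
E
```

```text
1 [ 0.74  0.53 -0.88  1.28  0.41  1.51 -0.04]
1 [ 0.66  0.72 -0.68  1.69  0.55  0.92 -0.18]
1 [ 0.46  0.69 -0.7   1.78  0.56  0.88 -0.45]
1 [ 0.48  0.51 -0.79  2.06  0.51  0.78 -0.57]
-1 [ 0.31  0.44 -0.07  1.29  0.03  1.42 -2.86]
-1 [ 0.19  0.65  0.13  1.7  -0.11  0.8  -2.73]
-1 [-0.57  0.91  1.15  1.8  -0.94  1.1  -2.16]
-1 [-0.76  0.69  1.15  2.07 -0.81  0.93 -2.24]
use 1
2.25
5.7833 -0.029458351836037646 (np.float64(0.00044645367849118205), np.float64(-0.24006321205176823)) [ 0.59429849 -0.18524839  0.07874739]
```

View pics/scene1.png

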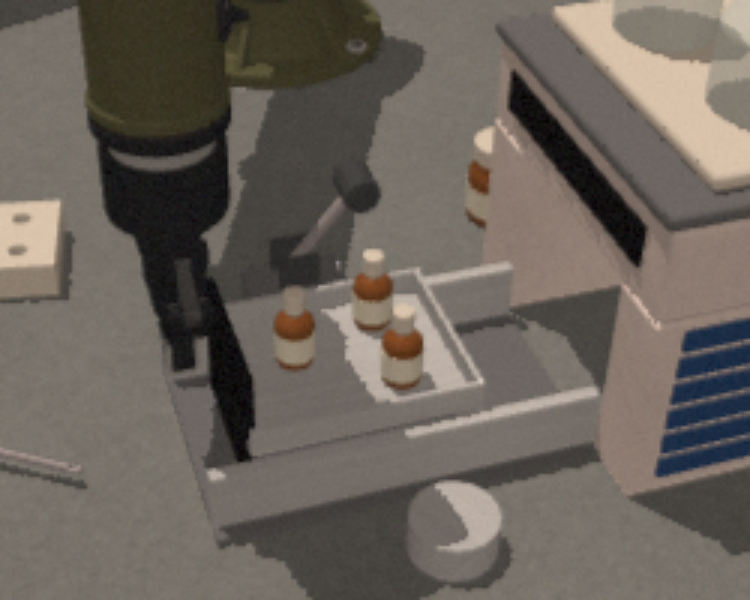

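The fingers (crop (185,350)) stand just in front of the plate (crop (230,370)). The bottles are upright and the lever leans to +y. Now the gentle test.

```bash
python3 - <<'E'
from h import *
f0=fy(); y,l=push(0,.078,-.24,-.228,.004,.04,1.2,f0); print(l)
if abs(l[-1][1])<1.2:
    y,l=push(0,.078,y,y+.022,.0015,.03,5,f0); print(l)
print(get_state()["time"])
E
```

```text
[(np.float64(-235.5), 0.4), (np.float64(-231.5), -0.6), (np.float64(-227.6), 0.1)]
[(np.float64(-226.5), -1.3), (np.float64(-225.0), -0.7), (np.float64(-223.5), -0.8), (np.float64(-222.4), -1.2), (np.float64(-220.7), -2.8), (np.float64(-218.9), -2.3), (np.float64(-217.4), -0.9), (np.float64(-216.0), -1.1), (np.float64(-214.6), -1.3), (np.float64(-213.1), -1.8), (np.float64(-211.6), -1.5), (np.float64(-210.2), -1.6), (np.float64(-208.7), -0.9), (np.float64(-207.2), -1.2), (np.float64(-205.8), -1.2)]
10.3333
```

```bash
python3 - <<'E'
from h import *
f0=0.
y,l=push(0,.078,-.2055,-.1955,.002,.03,5,f0); print(l)
if abs(l[-1][1])<5:
    y,l=push(0,.078,y,-.112,.012,.05,7,f0); print(l)
print(get_state()["time"])
im,d=vision.grab_frame("scene");cv2.imwrite("pics/scene2.png",cv2.resize(im[150:350,200:450],None,fx=3,fy=3))
E
```

```text
[(np.float64(-203.0), -0.3), (np.float64(-201.1), -1.4), (np.float64(-199.2), -0.4), (np.float64(-197.2), -1.4), (np.float64(-195.2), -1.0)]
[(np.float64(-182.3), -0.5), (np.float64(-170.7), 1.2), (np.float64(-158.8), -0.0), (np.float64(-146.8), -0.3), (np.float64(-134.9), 0.4), (np.float64(-123.0), -1.2), (np.float64(-111.1), -0.7)]
14.325
```

View pics/scene2.png

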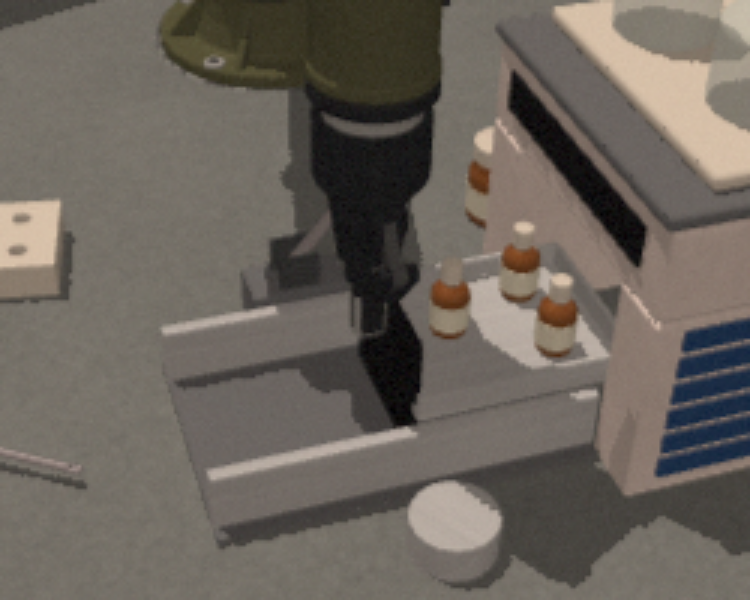

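The tray slid freely (plate now at crop (390,360), bottles upright), so +y is the freeing end and −y locks. I finish the push to the stop in small steps.

```bash
python3 - <<'E'
from h import *
y,l=push(0,.078,-.1115,-.092,.001,.03,7,-.5); print(l)
print(get_state()["time"])
E
```

```text
[(np.float64(-110.5), -0.0), (np.float64(-109.8), -0.9), (np.float64(-108.8), -1.7), (np.float64(-107.5), -1.6), (np.float64(-106.4), -1.8), (np.float64(-105.4), -1.3), (np.float64(-104.5), -0.8), (np.float64(-103.5), -1.2), (np.float64(-103.4), -3.7), (np.float64(-103.5), -7.0), (np.float64(-103.4), -8.5)]
17.125
```

The tray hit its stop at TCP y −103.4 mm, about 119 mm of travel. Now I back off and tip the lever to −y.

```bash
python3 - <<'E'
from h import *
ctrl.movel(S(0,-.125,.078),max_speed=.06)
ctrl.movel(S(0,-.125,.25),max_speed=.15)
ctrl.movel(S(-.114,-.044,.25),max_speed=.15)
ctrl.movel(S(-.114,-.044,.112),max_speed=.12); f0=fy()
st=get_state();print(st["time"],np.round(st["contact_force"],1),np.round(Sinv(st["tcp_pos"]),4))
y,l=push(-.114,.112,-.044,-.124,.008,.05,10,f0);print(l)
ctrl.pause(.3)
im,d=vision.grab_frame("scene");cv2.imwrite("pics/scene3.png",cv2.resize(im[150:350,200:450],None,fx=3,fy=3))
print(get_state()["time"])
E
```

```text
21.3583 [0.5 0.3 0.2] [-0.1136 -0.0439]
[(np.float64(-52.7), 0.3), (np.float64(-60.2), 0.8), (np.float64(-68.5), 0.8), (np.float64(-76.7), 0.9), (np.float64(-84.6), 0.3), (np.float64(-92.5), -0.5), (np.float64(-100.5), -0.7), (np.float64(-108.4), -0.2), (np.float64(-116.5), 0.1), (np.float64(-124.4), -0.6)]
24.7917
```

View pics/scene3.png

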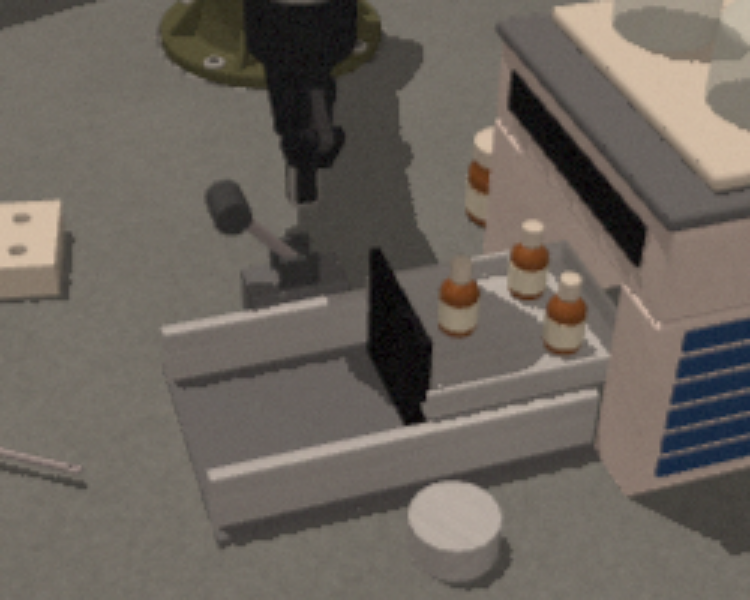

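The lever is now at its −y end (knob at crop (228,205)), the three bottles stand and the plate is home. I retreat and check the plate, knob and other things with the top camera.

```bash
python3 - <<'E'
from h import *
ctrl.movel(S(-.114,-.115,.25),max_speed=.12)
ctrl.movel(S(-.114,-.33,.33),max_speed=.2); ctrl.pause(.5)
im,d=vision.grab_frame("top");cv2.imwrite("pics/top1.png",im[90:350,90:500]);w=cloud("top",d);w0=cloud("top",np.load("pics/top0.npy"))
for a in(w0,w):
    q=a[190:258,250:360].reshape(-1,3);q=q[(q[:,2]>.098)&(q[:,2]<.112)]
    c=np.array([Sinv(p) for p in q]);c=c[np.abs(c[:,0])<.053]
    h,e=np.histogram(c[:,1],np.arange(-.24,-.03,.004));k=h.argmax();m=np.abs(c[:,1]-e[k]-.002)<.007
    print("plate y",len(c),np.median(c[m,1]))
im,d=vision.grab_frame("scene");cv2.imwrite("pics/scene4.png",im);s=cloud("scene",d)
for n,a in(("scene",s),("top",w)):
    r=models.masks_of(n,"lever_knob")
    for z in r[:2]:
        p=a[z["mask"]];p=p[(p[:,2]>.1)&(p[:,2]<.15)]
        if len(p):print(n,z["p"],Sinv(p.mean(0)),p[:,2].mean())
print(get_state()["time"])
E
```

```text
plate y 166 -0.20722928570082833
plate y 154 -0.08789595426424805
scene 0.71 (np.float64(-0.10675931760311898), np.float64(-0.18128868614439478)) 0.12326040102176486
scene 0.15 (np.float64(-0.03030013492518751), np.float64(0.021369997434287268)) 0.11074832718687733
top 0.7 (np.float64(-0.11686654366774153), np.float64(-0.17694045895980298)) 0.12686789816381863
28.0917
```

View pics/scene4.png

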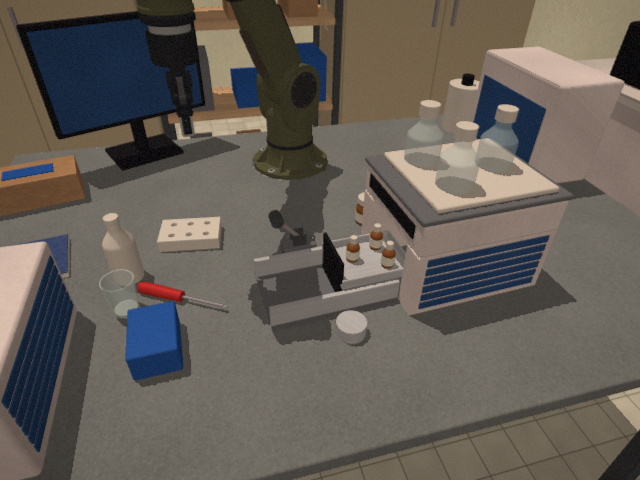

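View pics/top1.png

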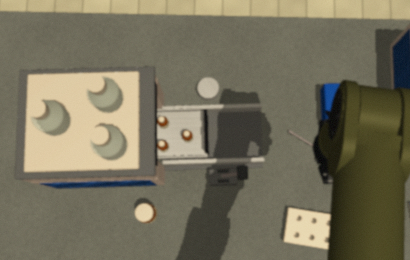

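Plate mid-plane is at y −87.9 mm (home is −88) and the knob at y ≈ −178. In both pictures the bottles stand and nothing else has moved.

```bash
python3 -c "
from station import ticket,get_state
print(ticket.close_job(),get_state()['time'])"
```

```text
the job is handed in; nothing more can be done
the job is handed in; nothing more can be done
```

The tray is fully home with its three bottles standing, the lever is at its −y (locking) end, and the job is handed in at about 28 s.

- **Finding the locking end:** The lever started at the +y end. I tried the tray in 1.5 mm steps at under 3 N, and it slid well past 5 mm. So +y frees it and −y locks it.
- **Pushing home:** I pushed the tray in until it met its stop, where the force rose to about 8.5 N. I then backed off and tipped the lever past upright to −y.
- **Last checks:** Depth shows the plate moved 119.3 mm, to y −87.9 mm (home is −88). The knob is at y −177 to −181 mm (expected −178). In the last pictures the other things look unmoved, and the arm is clear of everything.
- **Not checked:** I did not pull on the tray to feel the lock. That −y locks follows from the tray having slid freely with the lever at +y.

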